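# Jack up the roller track at the trimming bench and hold it

### The job

Turn the ring on top of the small pump jack until its wing points at the locked mark, then set the jack flat on the table with its round saddle centred under the marked lift pad at the end of the roller track. Give the handle a full seating stroke (all the way down, then let it come all the way back up), then press it fully down again and finish while still holding it down, so that the jack alone keeps the track raised. Do not push on the track itself, tip the jack or disturb the tub, the block and the mug.

Things in the scene. Friction and masses are not known exactly. Their poses are not given: they have to be found in the camera images.
- jack_grip (a point): Centre of the grey pump block of the loose 0.9 kg jack, 45 mm above its underside; +x to the saddle, -x to the handle, z up. Block 50 mm along x, 40 mm wide along y, 10 to 70 mm above the table: grasp it across y to carry the jack. Base plate 70 x 10 mm, x from -110 to +125 mm. Saddle at x = +95 mm, handle pad at about -155 mm.
- saddle_top (a point): Centre of the top face of the jack's round steel saddle (40 mm across), 55 mm above the jack's underside at rest, 95 mm in +x from the block centre; it rises 55 mm per radian of the handle, 38 mm in all.
- collar_wing (a point): Centre of the wing of the jack's ring, on its vertical turning axis over the block centre, 86 mm above the underside; x along the wing to its small pin nose, z up. Wing: steel bar 50 mm long, 12 mm thick, 78 to 94 mm above the underside, on a ring 40 mm across (70 to 78 mm). Pinch it from above across its thickness; the jack stays put on the table as it turns.
- collar (a joint): Ring angle in rad, growing counter-clockwise seen from above; 0 open, 1.2 locked (end stop): the wing's nose then points along the jack's +x at the small upright lug (locked mark) on the saddle-side face of the block. Starts at 0 to 0.4. Light friction (0.04 N m), stays where left.
- handle_pad (a point): Centre of the top of the flat black pad at the handle's end: 50 mm along the handle, 60 mm wide. Press it from above; the jack stands firm. The handle turns about a level axis (jack y) 30 mm behind the block centre and 62 mm above the table, 130 mm from the pad centre. Pad top about 117 mm above the table with the handle up, 28 mm fully down.
- handle (a joint): Handle angle in rad: 0 up (0.40 rad above level), growing as it is pressed, 0.70 fully down (0.30 rad below level, end stop). A spring and the load bring it back up when let go; pressing takes about 3 N unloaded, 8 to 10 N under the track.
- lift_point (a point): Centre of the underside of the lift pad (60 x 70 x 8 mm) at the end of the roller track: 75 mm above the table at rest, about 93 mm fully jacked. A dark round boss on its top, 18 mm across, is the mark. y runs along the track, away from this end. Track end plate 40 mm in +y from here, 168 mm wide, 75 to 115 mm high; table below free to +130 mm. Bring the jack in from -y, its +x along this +y.
- bin: Blue open tub 100 x 140 x 60 mm, bystander, origin under its centre.
- block: Pink moulded block 50 x 70 x 60 mm, bystander, origin under its centre.
- mug: White mug 76 mm across, 90 mm high, bystander, origin under its centre.

How it is judged:
On the way, in this order (a step that is already met when the one before it is completed fails the run):
1. the ring is turned to its locked mark (value of joint collar above 1.08 rad), for 0.2 s.
2. the jack stands flat, handle up, its saddle under the lift point (horizontal distance between saddle_top and lift_point below 0.015 m and height (world z) of jack_grip below 0.049 m and angle between jack_grip's own z axis and vertical below 0.05 rad and value of joint handle below 0.12 rad), for 0.2 s.
3. first stroke: the handle is fully down and the track is raised on the saddle (value of joint handle above 0.6 rad and height (world z) of lift_point above 0.085 m and contact force between saddle and track above 3 N), for 0.1 s.
4. the handle has come back up (value of joint handle below 0.12 rad), for 0.1 s.
At the end, for the whole second after the job is handed in: Robot still pressing the handle (over 1.5 N) at 0.60 rad or more; lift point raised 10 mm or more (over 85 mm high), over 3 N on the saddle, not touched by the robot; saddle within 18 mm of the lift point in plan; jack flat on the table (tilt under 0.05 rad), ring over 1.08 rad (all of step 3 and contact force between any of the fingers, the arm and handle above 1.5 N and contact force between each of the fingers, the arm and track below 1 N and horizontal distance between saddle_top and lift_point below 0.018 m and value of joint collar above 1.08 rad and angle between jack_grip's own z axis and vertical below 0.05 rad and height (world z) of jack_grip below 0.049 m); the arm keeps its last pose, push and grip.
It fails at once if the tub, the block or the mug is disturbed (moved over 30 mm) (distance of any of bin, block, mug from where it was at the start of the episode above 0.03 m).
It fails at once if the jack is tipped over 0.35 rad (angle between jack_grip's own z axis and vertical above 0.35 rad).
It fails at once if the robot pushes on the track itself (over 8 N) (contact force between any of the fingers, the arm and track above 8 N).
It also fails if it takes over 67 s, if anything falls off the work surface, if the arm or the gripper's body presses on something with over 40 N, if the wrist force passes 120 N, or if a joint passes its speed limit or range.

### The arm

A 6-joint arm with a two-finger parallel gripper is mounted at the origin on the work surface. World frame = base frame: x ahead of the robot, y to its left, z up, the work surface at z = 0. Lengths are in m, angles in rad, forces in N, time in s.
With the tool pointing down it reaches from about 0.25 to 0.775 m from the base axis. Payload 4 kg.
Tool frame: the origin (TCP) lies between the finger pads; the fingertips stand 14 mm ahead of it and the grasp point (between the pads) lies 5 mm behind it (robot.tips_ahead is the distance from the TCP to the fingertips, in m); z points along the fingers, y is the direction in which the jaws open and shut (so a half turn about z gives the same grasp; the last joint's range is limited). The gripper opens to 94 mm and grips with 3 to 60 N. Pads are 16 mm wide; open, the fingers measure 119 mm over their backs; the gripper's body (75 mm by 177 mm) begins 78 mm behind the grasp point.
Start: joints at [1.052, 0.087, 1.371, -0, 1.684, -0.103], TCP at [0.222, 0.503, 0.22] pointing down, gripper open.
Joint ranges: [-3.1, 3.1], [-0.76, 2.03], [0.27, 2.55], [-1.08, 4.22], [0.17, 2.65], [-2.57, 2.57]. Speed limits (rad/s): [2.79, 2.79, 3.14, 3.14, 3.14, 3.14].

### API

Orientations are given as [roll, pitch, yaw] about the fixed x, y, z axes, in that order (R = Rz(yaw) Ry(pitch) Rx(roll)).
In Python, from bench import robot, optics, job gives the robot as it stands.
- The arm moves only by the tool apply_moves, never from a script. Its argument "moves" is a list of rows, each a list of 3 entries, a list of its own where there are three numbers: the shift along the tool's x, y, z in cm, then the turn, a rotation vector about the tool's x, y, z in rad, then the opening, from 0 (shut) to 1 (fully open). In form: [[[tx, ty, tz], [rx, ry, rz], grip], ...]. A call has exactly 10 rows; each row is the pose to reach, as a shift and turn from the pose commanded when the call began, along the tool's axes at that moment; what a row does not reach only later rows make up. A row lasts 1/12 s, in which the tool goes at most 41.7 mm and 7.16 degrees, less where a joint would pass 70% of its speed; a pose out of reach is approached as far as the arm can. A call with a gripper value outside its range is refused whole. The fingers move at their own pace and stop on an object; the grip force is fixed at half the most. Time passes only in rows, so rows that repeat a pose let the fingers close, or fill a call up. It gives the time, the measured TCP pose, the force and the opening at its end, in the units of the state.
- robot.get_obs(): the state, without advancing time (a new reading comes with each control period).
- optics.snapshot(name): name is "scene" or "top"; returns the picture (420x560x3 uint8, red, green, blue); there is no depth.
- optics.get_calibration(name): a dict with "fx", "fy", "cx", "cy" (pixels), "rvec" (rotation vector, rad) and "tvec" (3), from world to camera coordinates, as OpenCV has them. Camera axes: x right, y down, z forward; pixel columns grow to the right and rows downward; lengths in m; the calibration is good to about 2 mm. A picture is of the moment at which its call begins. get_calibration takes no time and is no camera call.
- job.close_job(): hands the job in, once; it reports no verdict.
The state is a dict: "time": time; "joint_positions": joint angles; "qvel": joint speeds; "joint_torque": joint torques, N m; "tool_pos": TCP position; "ee_rot": TCP orientation; "wrist_force": force on the tool from outside, world axes, zero at the start; "wrist_torque": the same for the moment, N m; "width": finger opening in m.
Only numpy, scipy, OpenCV 4.12 (cv2) and the standard library are available. Lean on these libraries where they do the work, as an engineer would, in place of code of your own. Each camera call takes 0.05 s, during which the arm holds its last target.

## Working session

There is one attempt and no reset: what is moved stays moved. The work goes in short steps, Python scripts to look and compute and a tool call to move; the robot and the scene stay as the last step left them, time stands still between calls to the robot, and variables do not carry over. Pictures are saved under pics/ and viewed, and the job is handed in when it is done.

Besides the shell and the picture viewer there is one more tool, called after "Call:" as name([rows], argument=value, ...), one row to a line, values as JSON. apply_moves: Moves the arm, as the interface text tells. Its arguments: {"type":"object","properties":{"moves":{"type":"array"}},"required":["moves"]}

```bash
mkdir -p pics
cat > h.py <<'E'
import numpy as np, cv2
from bench import robot, optics, job
from scipy.spatial.transform import Rotation as R
def cal(n):
    c=optics.get_calibration(n); K=np.array([[c['fx'],0,c['cx']],[0,c['fy'],c['cy']],[0,0,1.]])
    return K,np.array(c['rvec'],float).ravel(),np.array(c['tvec'],float).ravel()
def proj(n,P):
    K,r,t=cal(n); return cv2.projectPoints(np.atleast_2d(np.array(P,float)),r,t,K,None)[0].reshape(-1,2)
def back(n,uv,z):
    K,r,t=cal(n); M=cv2.Rodrigues(r)[0]; out=[]
    for u,v in np.atleast_2d(uv):
        d=M.T@np.linalg.inv(K)@np.array([u,v,1.]); o=-M.T@t; out.append(o+d*(z-o[2])/d[2])
    return np.array(out)
def snap(n,f,crop=None,s=1):
    im=optics.snapshot(n)[:,:,::-1]
    if crop: x0,y0,x1,y1=crop; im=im[y0:y1,x0:x1]
    im=cv2.resize(im,None,fx=s,fy=s,interpolation=cv2.INTER_CUBIC); cv2.imwrite('pics/'+f,im)
E
python3 - <<'E'
from h import *
print({k:np.round(v,3) for k,v in robot.get_obs().items()})
for n in('top','scene'):
    snap(n,n+'0.png'); K,r,t=cal(n); print(n,K[0,0],-cv2.Rodrigues(r)[0].T@t)
E
```

```text
{'time': np.float64(0.0), 'joint_positions': array([ 1.052,  0.088,  1.372, -0.   ,  1.684, -0.103]), 'qvel': array([-0.   ,  0.001,  0.002, -0.   , -0.001, -0.   ]), 'joint_torque': array([ 2.0000e-03, -3.4018e+01, -3.0243e+01,  7.2000e-02,  3.3000e-02,
       -0.0000e+00]), 'tool_pos': array([0.222, 0.503, 0.218]), 'ee_rot': array([-3.139, -0.   ,  2.726]), 'wrist_force': array([-0.462,  0.074,  0.669]), 'wrist_torque': array([-0.047,  0.005, -0.006]), 'width': np.float64(0.094)}
top 466.3142418751938 [ 0.33614245 -0.09558098  1.06174782]
scene 392.5665141979543 [1.10755936 0.10453497 0.59839481]
```

View pics/top0.png

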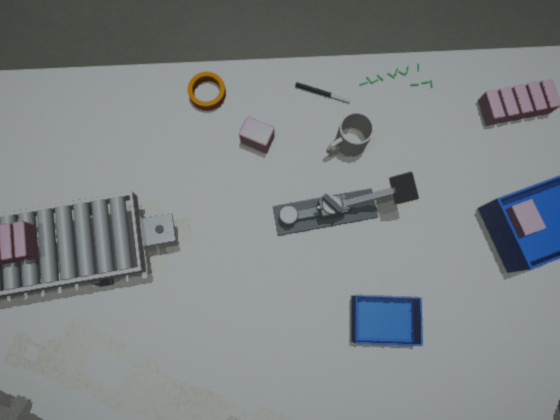

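View pics/scene0.png

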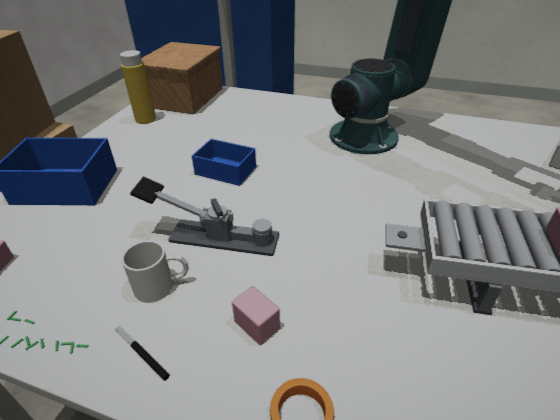

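The top view shows the jack near (330,207), with its saddle at (289,215) and its pad at (404,187). The lift pad boss is at (159,229). I'll zoom in.

Run:
```python
from h import *
snap('top','t1.png',(265,160,425,245),5)
snap('top','t2.png',(120,190,200,270),6)
snap('scene','s1.png',(120,165,290,260),4)
print(proj('top',[[0,0,0],[.3,0,0],[.3,.1,0]]))
```

```text
[[239.69941391 476.25707541]
 [235.36070606 327.91552329]
 [190.12888436 330.15790824]]
```

View pics/t1.png

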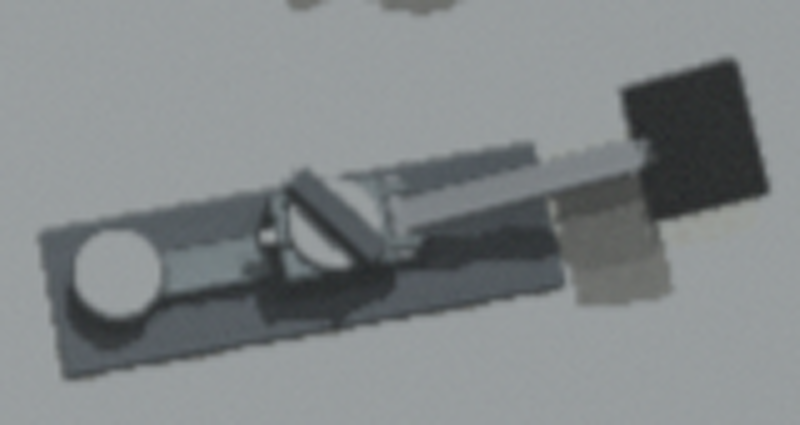

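View pics/t2.png

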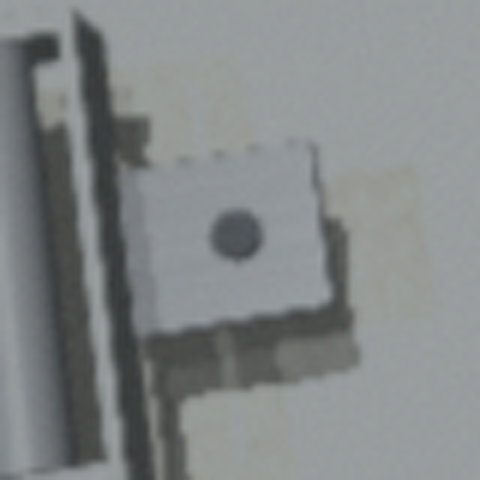

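View pics/s1.png

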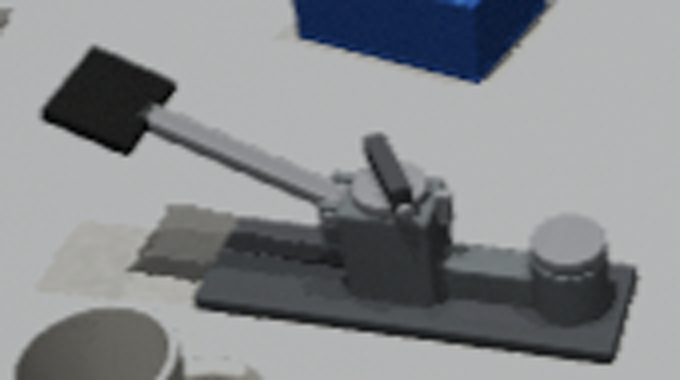

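Run:
```python
from h import *
f=lambda p:np.array(p,float)/5+[265,160]
c=back('top',f([(40,232),(530,143),(562,290),(68,378)]),.01)[:,:2]
s=back('top',f((117,274)),.055)[0,:2]
w=back('top',f([(338,216),(300,177),(375,258)]),.094)[:,:2]
p=back('top',f([(621,90),(735,58),(768,190),(655,220)]),.117)[:,:2]
print('corners',c,'\nsad',s,'\nwing',w,'\npad',p.mean(0))
ax=(c[0]+c[3]-c[1]-c[2])/2; L=np.linalg.norm(ax); ax/=L; mid=c.mean(0)
print('len',L,'axis',np.arctan2(ax[1],ax[0]),'block from plate',mid-ax*.0075,'saddle from plate',mid-ax*.0075+.095*ax)
print('axis pad->sad',np.arctan2(*(s-p.mean(0))[::-1]), 'wing ang',np.arctan2(*(w[1]-w[2])[::-1]),'block from sad',s-.095*ax)
g=lambda p:np.array(p,float)/6+[120,190]
q=back('top',g([(122,170),(315,145),(333,300),(143,335)]),.083)[:,:2]
print('boss',back('top',g((236,235)),.085)[:,:2],back('top',g((236,235)),.089)[:,:2]); print('padc',q,q.mean(0))
e=back('top',g([(75,15),(143,475)]),.115)[:,:2]; print('endplate',e,np.arctan2(*(e[0]-e[1])[::-1]))
```

```text
corners [[ 0.56862317 -0.09595001]
 [ 0.59989916 -0.32572511]
 [ 0.52970557 -0.33416752]
 [ 0.49990845 -0.10552785]] 
sad [ 0.53810209 -0.12892944] 
wing [[ 0.55084989 -0.22290663]
 [ 0.5686786  -0.20794268]
 [ 0.53187113 -0.23724308]] 
pad [ 0.57139211 -0.37123518]
len 0.23123257607831038 axis 1.703243133683627 block from plate [ 0.55052454 -0.22277694] saddle from plate [ 0.53797884 -0.12860897]
axis pad->sad 1.7073300455514842 wing ang 0.6723245107808908 block from sad [ 0.55064778 -0.2230974 ]
boss [[0.51432165 0.14757068]] [[0.51359197 0.14657492]]
padc [[0.54018362 0.18876202]
 [0.54594173 0.11997651]
 [0.48972918 0.11376945]
 [0.48052832 0.18068816]] [0.51409571 0.15079903]
endplate [[0.58949146 0.19648958]
 [0.42822454 0.17118129]] 0.1556645078588506
```

```bash
cat >> h.py <<'E'
def plan(x,y,z,yaw,sag=0.002):
    o=robot.get_obs(); p=np.array(o['tool_pos'])+[0,0,sag]; A=R.from_euler('xyz',o['ee_rot'])
    A0=R.from_euler('xyz',[np.pi,0,o['ee_rot'][2]])
    B=R.from_euler('xyz',[np.pi,0,yaw])
    print('t',round(o['time'],2),'pos',np.round(o['tool_pos'],4),'rot',np.round(o['ee_rot'],4),'F',np.round(o['wrist_force'],1),'w',round(o['width'],4))
    print('shift cm',np.round(A0.inv().apply(np.array([x,y,z])-p)*100,2),'turn',np.round((A0.inv()*B).as_rotvec(),3))
E
python3 - <<'E'
from h import *
plan(.5507,-.223,.2,.672)
s=back('scene',[(402,235)],.087); print('boss scene',s)
E
```

```text
t 0.25 pos [0.222  0.5029 0.2189] rot [-3.1406e+00 -1.0000e-04  2.7258e+00] F [-0.4 -0.2  0.3] w 0.0942
shift cm [-59.39 -53.13   2.09] turn [-0.    -0.     2.054]
boss scene [[0.51758795 0.14603185 0.087     ]]
```

Run:
```python
from h import *
snap('scene','s2.png',(375,190,475,290),6)
snap('top','t3.png',(0,180,160,310),5)
```

```text
(no output)
```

View pics/s2.png

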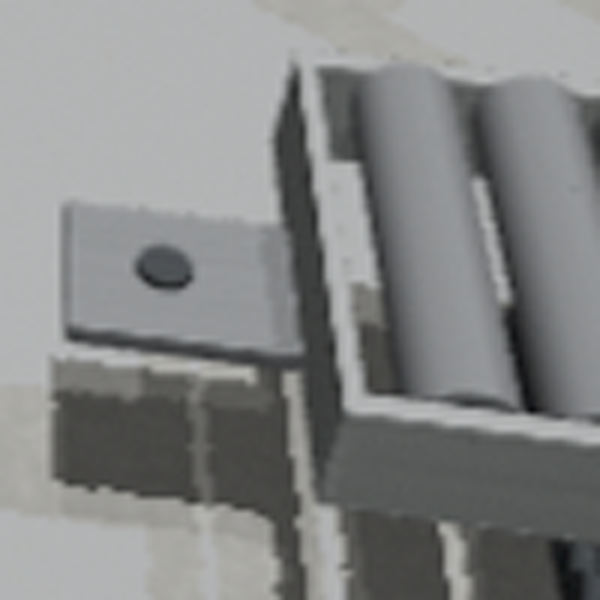

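View pics/t3.png

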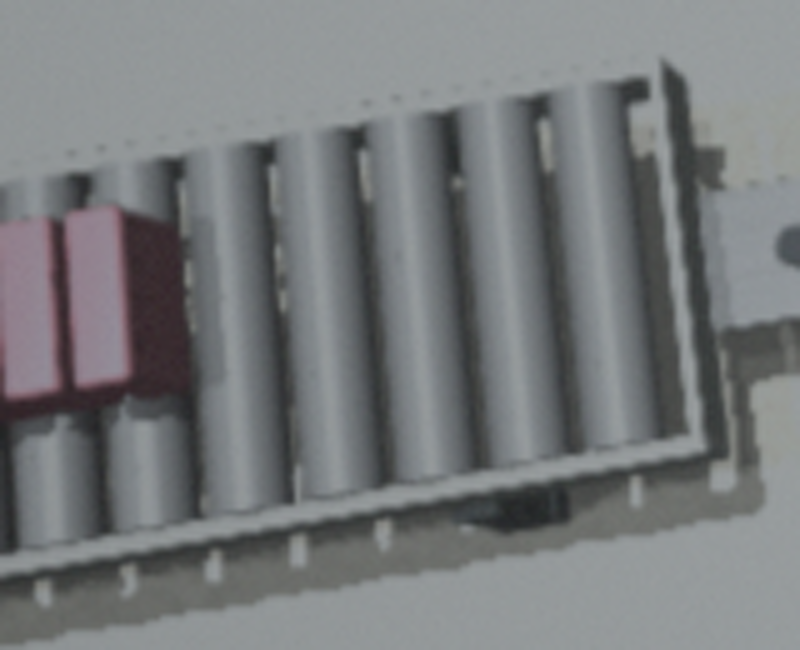

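The boss is at about (402.5,234.7) in scene and (159.3,229.2) in top, and the two agree to 3 mm: lift point ≈ (0.515,0.147), track yaw ≈ 1.71. Next I move above the ring.

Call:
apply_moves([
  [[-59.4, -53.1, 2], [0, 0, 2.054], 0.5],
  [[-59.4, -53.1, 2], [0, 0, 2.054], 0.5],
  [[-59.4, -53.1, 2], [0, 0, 2.054], 0.5],
  [[-59.4, -53.1, 2], [0, 0, 2.054], 0.5],
  [[-59.4, -53.1, 2], [0, 0, 2.054], 0.5],
  [[-59.4, -53.1, 2], [0, 0, 2.054], 0.5],
  [[-59.4, -53.1, 2], [0, 0, 2.054], 0.5],
  [[-59.4, -53.1, 2], [0, 0, 2.054], 0.5],
  [[-59.4, -53.1, 2], [0, 0, 2.054], 0.5],
  [[-59.4, -53.1, 2], [0, 0, 2.054], 0.5],
])

```text
time: 1.18
tool_pos: [0.3944, 0.1219, 0.2094]
ee_rot: [3.14, -0.001, 1.47]
wrist_force: [0.9, -0.1, 0.9]
width: 0.0473
```

Run:
```python
from h import *
plan(.5507,-.223,.2,.672)
```

```text
t 1.18 pos [0.3944 0.1219 0.2094] rot [ 3.1403e+00 -5.0000e-04  1.4698e+00] F [ 0.9 -0.1  0.9] w 0.0473
shift cm [-32.73  19.02   1.14] turn [ 0.    -0.     0.798]
```

Call:
apply_moves([
  [[-32.7, 19.0, 1], [0, 0, 0.798], 0.5],
  [[-32.7, 19.0, 1], [0, 0, 0.798], 0.5],
  [[-32.7, 19.0, 1], [0, 0, 0.798], 0.5],
  [[-32.7, 19.0, 1], [0, 0, 0.798], 0.5],
  [[-32.7, 19.0, 1], [0, 0, 0.798], 0.5],
  [[-32.7, 19.0, 1], [0, 0, 0.798], 0.5],
  [[-32.7, 19.0, 1], [0, 0, 0.798], 0.5],
  [[-32.7, 19.0, 1], [0, 0, 0.798], 0.5],
  [[-32.7, 19.0, 1], [0, 0, 0.798], 0.5],
  [[-32.7, 19.0, 1], [0, 0, 0.798], 0.5],
])

```text
time: 2.02
tool_pos: [0.5533, -0.226, 0.1964]
ee_rot: [3.141, 0.003, 0.672]
wrist_force: [-1.1, 0.3, 0.0]
width: 0.0468
```

Run:
```python
from h import *
plan(.5507,-.223,.14,.672)
```

```text
t 2.02 pos [ 0.5533 -0.226   0.1964] rot [3.1415e+00 2.6000e-03 6.7190e-01] F [-1.1  0.3  0. ] w 0.0468
shift cm [-0.01 -0.39  5.84] turn [ 0.  0. -0.]
```

Call:
apply_moves([
  [[0, -0.4, 2], [0, 0, 0], 0.5],
  [[0, -0.4, 4], [0, 0, 0], 0.5],
  [[0, -0.4, 5.8], [0, 0, 0], 0.5],
  [[0, -0.4, 5.8], [0, 0, 0], 0.5],
  [[0, -0.4, 5.8], [0, 0, 0], 0.5],
  [[0, -0.4, 5.8], [0, 0, 0], 0.5],
  [[0, -0.4, 5.8], [0, 0, 0], 0.5],
  [[0, -0.4, 5.8], [0, 0, 0], 0.5],
  [[0, -0.4, 5.8], [0, 0, 0], 0.5],
  [[0, -0.4, 5.8], [0, 0, 0], 0.5],
])

```text
time: 2.85
tool_pos: [0.5501, -0.2168, 0.142]
ee_rot: [3.14, -0.001, 0.678]
wrist_force: [0.7, -0.6, -0.5]
width: 0.0465
```

Run:
```python
from h import *
plan(.5507,-.223,.095,.672)
snap('scene','s3.png',(120,125,290,260),4)
```

```text
t 2.85 pos [ 0.5501 -0.2168  0.142 ] rot [ 3.1402e+00 -8.0000e-04  6.7790e-01] F [ 0.7 -0.6 -0.5] w 0.0465
shift cm [-0.35  0.52  4.9 ] turn [-0.    -0.     0.006]
```

View pics/s3.png

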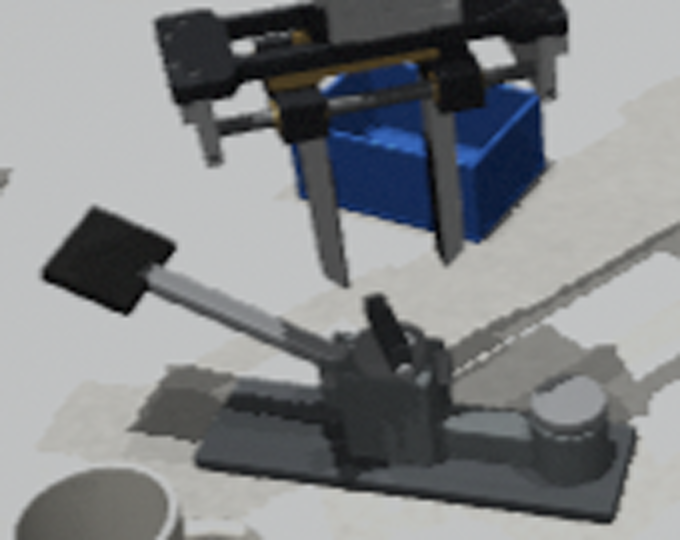

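The gripper straddles the wing at (385,330 in the crop), 6 mm off centre. I'll correct that and descend.

Call:
apply_moves([
  [[-0.35, 0.5, 0], [0, 0, 0], 0.5],
  [[-0.35, 0.5, 0.5], [0, 0, 0], 0.5],
  [[-0.35, 0.5, 1.5], [0, 0, 0], 0.5],
  [[-0.35, 0.5, 2.5], [0, 0, 0], 0.5],
  [[-0.35, 0.5, 3.2], [0, 0, 0], 0.5],
  [[-0.35, 0.5, 3.8], [0, 0, 0], 0.5],
  [[-0.35, 0.5, 4.2], [0, 0, 0], 0.5],
  [[-0.35, 0.5, 4.2], [0, 0, 0], 0.5],
  [[-0.35, 0.5, 4.2], [0, 0, 0], 0.5],
  [[-0.35, 0.5, 4.2], [0, 0, 0], 0.5],
])

```text
time: 3.73
tool_pos: [0.5505, -0.2228, 0.0995]
ee_rot: [3.141, -0.0, 0.678]
wrist_force: [0.1, -0.5, 0.2]
width: 0.0469
```

Run:
```python
from h import *
plan(.5507,-.223,.095,.672,0)
```

```text
t 3.73 pos [ 0.5505 -0.2228  0.0995] rot [ 3.1408e+00 -5.0000e-04  6.7790e-01] F [ 0.1 -0.5  0.2] w 0.0469
shift cm [0.01 0.03 0.45] turn [-0.    -0.     0.006]
```

Position is good. I'll lower 4 mm and close on the wing.

Call:
apply_moves([
  [[0, 0, 0.4], [0, 0, 0], 0.5],
  [[0, 0, 0.4], [0, 0, 0], 0.5],
  [[0, 0, 0.4], [0, 0, 0], 0.1],
  [[0, 0, 0.4], [0, 0, 0], 0],
  [[0, 0, 0.4], [0, 0, 0], 0],
  [[0, 0, 0.4], [0, 0, 0], 0],
  [[0, 0, 0.4], [0, 0, 0], 0],
  [[0, 0, 0.4], [0, 0, 0], 0],
  [[0, 0, 0.4], [0, 0, 0], 0],
  [[0, 0, 0.4], [0, 0, 0], 0],
])

```text
time: 4.57
tool_pos: [0.5507, -0.2236, 0.0952]
ee_rot: [3.139, -0.0, 0.678]
wrist_force: [3.0, -3.3, -2.2]
width: 0.0119
```

Run:
```python
from h import *
plan(.5507,-.223,.095,1.705,0)
snap('scene','s4.png',(120,125,290,260),4)
```

```text
t 4.57 pos [ 0.5507 -0.2236  0.0952] rot [ 3.1394e+00 -3.0000e-04  6.7750e-01] F [ 3.  -3.3 -2.2] w 0.0119
shift cm [ 0.03 -0.05  0.02] turn [ 0.     0.    -1.027]
```

View pics/s4.png

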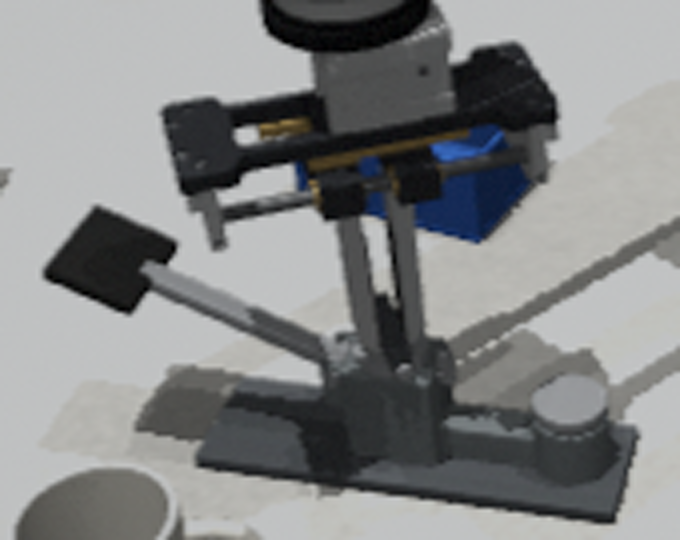

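The wing is pinched (width 11.9 mm) and the jack hasn't moved. I'll turn it by about 1.03 rad.

Call:
apply_moves([
  [[0, 0, 0], [0, 0, -0.11], 0],
  [[0, 0, 0], [0, 0, -0.22], 0],
  [[0, 0, 0], [0, 0, -0.33], 0],
  [[0, 0, 0], [0, 0, -0.44], 0],
  [[0, 0, 0], [0, 0, -0.55], 0],
  [[0, 0, 0], [0, 0, -0.66], 0],
  [[0, 0, 0], [0, 0, -0.77], 0],
  [[0, 0, 0], [0, 0, -0.88], 0],
  [[0, 0, 0], [0, 0, -0.96], 0],
  [[0, 0, 0], [0, 0, -1.02], 0],
])

```text
time: 5.45
tool_pos: [0.5508, -0.2234, 0.0953]
ee_rot: [3.14, 0.001, 1.701]
wrist_force: [1.9, -2.5, -1.6]
width: 0.0114
```

Run:
```python
from h import *
plan(.5507,-.223,.095,1.705,0); print(robot.get_obs()['wrist_torque'])
snap('scene','s5.png',(120,125,290,260),4)
```

```text
t 5.45 pos [ 0.5508 -0.2234  0.0953] rot [3.1400e+00 1.5000e-03 1.7011e+00] F [ 1.9 -2.5 -1.6] w 0.0114
shift cm [ 0.04 -0.01  0.03] turn [ 0.     0.    -0.004]
[-0.58689972 -0.43507342 -0.16677664]
```

View pics/s5.png

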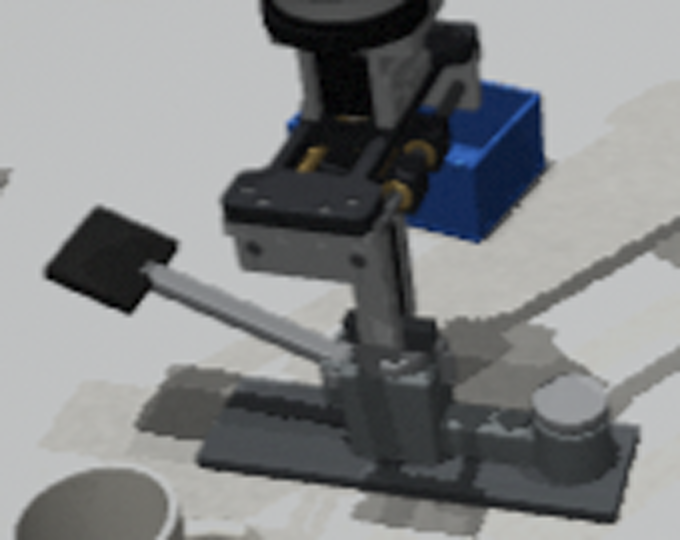

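The wing is in line with the jack and the resisting torque is 0.17 N m, so it's at the stop. I hold briefly, then release and rise.

Call:
apply_moves([
  [[0, 0, 0], [0, 0, 0], 0],
  [[0, 0, 0], [0, 0, 0], 0],
  [[0, 0, 0], [0, 0, 0], 0.4],
  [[0, 0, 0], [0, 0, 0], 0.8],
  [[0, 0, 0], [0, 0, 0], 1],
  [[0, 0, 0], [0, 0, 0], 1],
  [[0, 0, -2], [0, 0, 0], 1],
  [[0, 0, -4], [0, 0, 0], 1],
  [[0, 0, -6], [0, 0, 0], 1],
  [[0, 0, -6], [0, 0, 0], 1],
])

```text
time: 6.33
tool_pos: [0.5521, -0.2235, 0.16]
ee_rot: [3.135, 0.004, 1.698]
wrist_force: [0.3, 0.6, 0.5]
width: 0.0614
```

Run:
```python
from h import *
plan(.5507,-.223,.040,1.705,0)
snap('scene','s6.png',(120,125,290,260),4)
```

```text
t 6.33 pos [ 0.5521 -0.2235  0.16  ] rot [3.135  0.0042 1.6978] F [0.3 0.6 0.5] w 0.0614
shift cm [ 0.07 -0.13 12.  ] turn [ 0.     0.    -0.007]
```

View pics/s6.png

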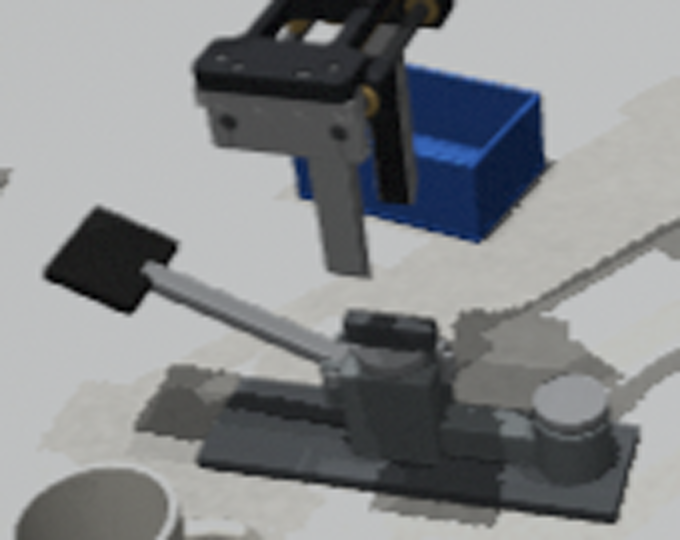

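The wing points at the lug. With the jaws opened, I descend over the block.

Call:
apply_moves([
  [[0, 0, 0], [0, 0, 0], 1],
  [[0, 0, 0], [0, 0, 0], 1],
  [[0, 0, 1], [0, 0, 0], 1],
  [[0, 0, 3], [0, 0, 0], 1],
  [[0, 0, 5], [0, 0, 0], 1],
  [[0, 0, 7], [0, 0, 0], 1],
  [[0, 0, 9], [0, 0, 0], 1],
  [[0, 0, 10.5], [0, 0, 0], 1],
  [[0, 0, 11.5], [0, 0, 0], 1],
  [[0, 0, 11.5], [0, 0, 0], 1],
])

```text
time: 7.22
tool_pos: [0.5474, -0.2213, 0.0353]
ee_rot: [-3.135, -0.005, 1.698]
wrist_force: [-0.5, 0.8, -0.2]
width: 0.0941
```

Run:
```python
from h import *
plan(.5507,-.223,.042,1.705,0)
```

```text
t 7.22 pos [ 0.5474 -0.2213  0.0353] rot [-3.1349 -0.0048  1.6977] F [-0.5  0.8 -0.2] w 0.0941
shift cm [-0.21  0.3  -0.67] turn [ 0.     0.    -0.007]
```

Call:
apply_moves([
  [[0, 0, 0], [0, 0, 0], 1],
  [[0, 0, 0], [0, 0, 0], 1],
  [[0, 0, 0], [0, 0, 0], 1],
  [[0, 0, 0], [0, 0, 0], 0.7],
  [[0, 0, 0], [0, 0, 0], 0.5],
  [[0, 0, 0], [0, 0, 0], 0.3],
  [[0, 0, 0], [0, 0, 0], 0],
  [[0, 0, 0], [0, 0, 0], 0],
  [[0, 0, 0], [0, 0, 0], 0],
  [[0, 0, 0], [0, 0, 0], 0],
])

```text
time: 8.05
tool_pos: [0.5502, -0.2227, 0.04]
ee_rot: [3.142, -0.0, 1.698]
wrist_force: [0.2, -1.0, -0.2]
width: 0.0508
```

Run:
```python
from h import *
plan(.5507,-.223,.05,1.705,0)
```

```text
t 8.05 pos [ 0.5502 -0.2227  0.04  ] rot [ 3.1415e+00 -1.0000e-04  1.6978e+00] F [ 0.2 -1.  -0.2] w 0.0508
shift cm [-0.04  0.05 -1.  ] turn [ 0.     0.    -0.007]
```

Still closing (50.8 mm). I hold for it to grip, then lift 7 mm.

Call:
apply_moves([
  [[0, 0, 0], [0, 0, 0], 0],
  [[0, 0, 0], [0, 0, 0], 0],
  [[0, 0, 0], [0, 0, 0], 0],
  [[0, 0, 0], [0, 0, 0], 0],
  [[0, 0, 0], [0, 0, 0], 0],
  [[0, 0, -0.2], [0, 0, 0], 0],
  [[0, 0, -0.4], [0, 0, 0], 0],
  [[0, 0, -0.6], [0, 0, 0], 0],
  [[0, 0, -0.8], [0, 0, 0], 0],
  [[0, 0, -0.8], [0, 0, 0], 0],
])

```text
time: 8.88
tool_pos: [0.5496, -0.2226, 0.0475]
ee_rot: [-3.14, -0.001, 1.698]
wrist_force: [-0.1, 0.5, -8.5]
width: 0.0398
```

Run:
```python
from h import *
a=1.71; b=np.array([.515,.147])-.095*np.array([np.cos(a),np.sin(a)]); print('block target',b)
plan(b[0],b[1],.049,a,0); print(robot.get_obs()['wrist_torque'])
snap('scene','s7.png',(120,125,290,260),4)
```

```text
block target [0.52818168 0.05291895]
t 8.88 pos [ 0.5496 -0.2226  0.0475] rot [-3.1404e+00 -8.0000e-04  1.6977e+00] F [-0.1  0.5 -8.5] w 0.0398
shift cm [27.6   1.36 -0.15] turn [ 0.     0.    -0.012]
[-0.13511561  0.01959133 -0.02395056]
```

View pics/s7.png

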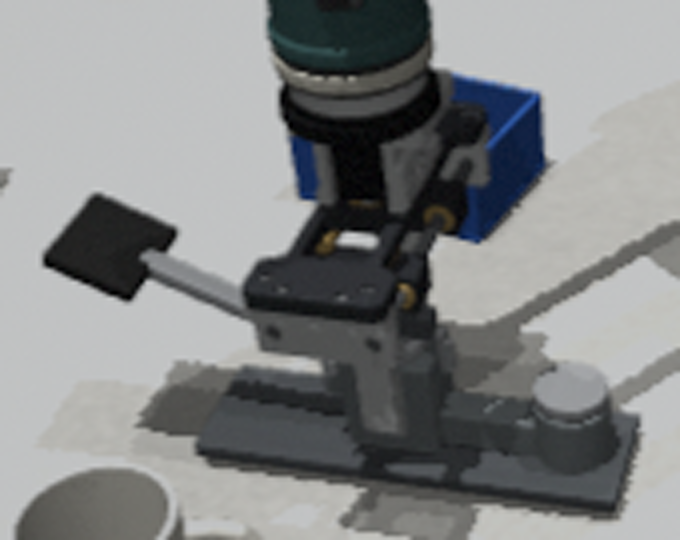

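The jack is off the table: −8.5 N, level. I carry it towards the track.

Call:
apply_moves([
  [[1, 0.2, 0], [0, 0, 0], 0],
  [[3, 0.4, 0], [0, 0, 0], 0],
  [[5, 0.7, 0], [0, 0, -0.012], 0],
  [[7, 1, 0], [0, 0, -0.012], 0],
  [[9, 1.36, 0], [0, 0, -0.012], 0],
  [[11, 1.36, 0], [0, 0, -0.012], 0],
  [[13, 1.36, 0], [0, 0, -0.012], 0],
  [[14.5, 1.36, 0], [0, 0, -0.012], 0],
  [[15.5, 1.36, 0], [0, 0, -0.012], 0],
  [[16, 1.36, 0], [0, 0, -0.012], 0],
])

```text
time: 9.77
tool_pos: [0.5429, -0.0603, 0.0479]
ee_rot: [-3.141, -0.001, 1.712]
wrist_force: [0.2, 0.3, -9.2]
width: 0.0398
```

Call:
apply_moves([
  [[0, 0, 0], [0, 0, 0], 0],
  [[0, 0, 0], [0, 0, 0], 0],
  [[0, 0, 0], [0, 0, 0], 0],
  [[0, 0, 0], [0, 0, 0], 0],
  [[0, 0, 0], [0, 0, 0], 0],
  [[0, 0, 0], [0, 0, 0], 0],
  [[0, 0, 0], [0, 0, 0], 0],
  [[0, 0, 0], [0, 0, 0], 0],
  [[0, 0, 0], [0, 0, 0], 0],
  [[0, 0, 0], [0, 0, 0], 0],
])

```text
time: 10.6
tool_pos: [0.5434, -0.0623, 0.048]
ee_rot: [3.142, -0.0, 1.71]
wrist_force: [0.2, 0.2, -9.1]
width: 0.0397
```

Run:
```python
from h import *
plan(.5282,.0529,.048,1.71,0)
snap('scene','s8.png',(230,130,430,280),4)
snap('top','t8.png',(130,170,350,270),3.6)
```

```text
t 10.6 pos [ 0.5434 -0.0623  0.048 ] rot [ 3.1416e+00 -1.0000e-04  1.7097e+00] F [ 0.2  0.2 -9.1] w 0.0397
shift cm [11.62  0.09  0.  ] turn [ 0.  0. -0.]
```

View pics/s8.png

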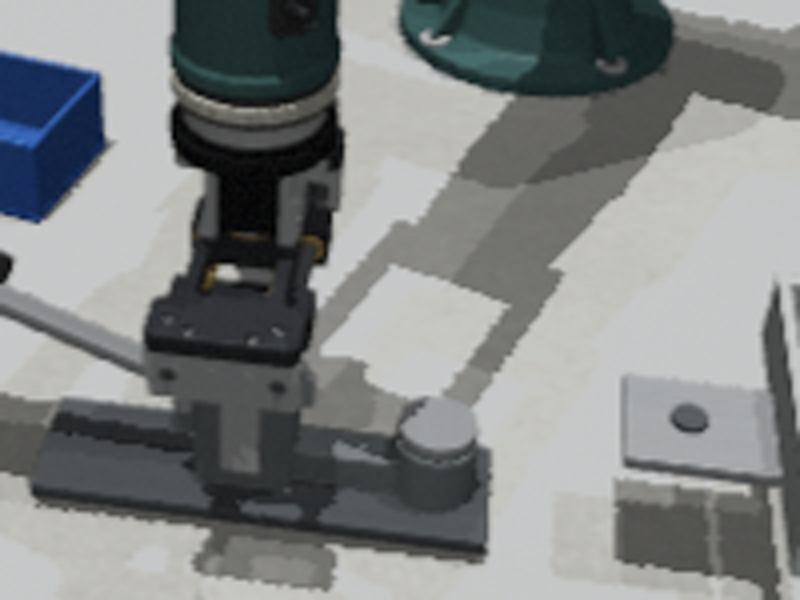

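View pics/t8.png

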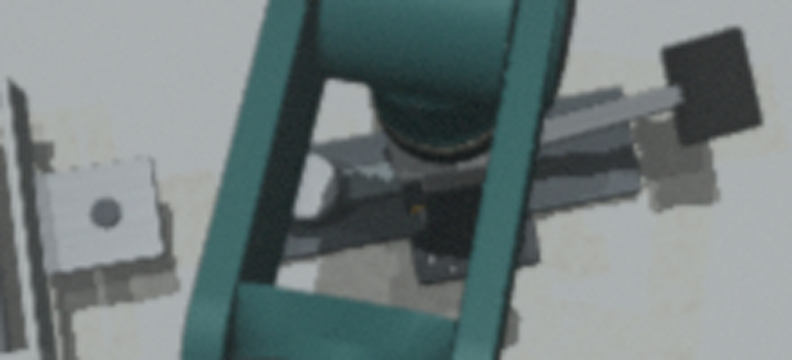

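Run:
```python
from h import *
print(back('scene',(340,236.4),.063), np.array([.5434,-.0623])+.095*np.array([np.cos(1.71),np.sin(1.71)]))
print(back('scene',(402.5,234.5),.087))
```

```text
[[0.5318717  0.03291372 0.063     ]] [0.53021832 0.03178105]
[[0.51588359 0.14680008 0.087     ]]
```

Saddle and boss agree with the plan to within 2 mm. I move in slowly.

Call:
apply_moves([
  [[1, 0.05, 0], [0, 0, 0], 0],
  [[2.5, 0.1, 0], [0, 0, 0], 0],
  [[4, 0.1, 0], [0, 0, 0], 0],
  [[5.5, 0.1, 0], [0, 0, 0], 0],
  [[7, 0.1, 0], [0, 0, 0], 0],
  [[8.5, 0.1, 0], [0, 0, 0], 0],
  [[9.8, 0.1, 0], [0, 0, 0], 0],
  [[10.8, 0.1, 0], [0, 0, 0], 0],
  [[11.5, 0.1, 0], [0, 0, 0], 0],
  [[11.5, 0.1, 0], [0, 0, 0], 0],
])

```text
time: 11.53
tool_pos: [0.5281, 0.0534, 0.0481]
ee_rot: [3.142, -0.001, 1.712]
wrist_force: [0.1, -0.5, -9.0]
width: 0.04
```

Call:
apply_moves([
  [[0, 0, 0], [0, 0, 0], 0],
  [[0, 0, 0], [0, 0, 0], 0],
  [[0, 0, 0], [0, 0, 0], 0],
  [[0, 0, 0], [0, 0, 0], 0],
  [[0, 0, 0.3], [0, 0, 0], 0],
  [[0, 0, 0.5], [0, 0, 0], 0],
  [[0, 0, 0.7], [0, 0, 0], 0],
  [[0, 0, 0.75], [0, 0, 0], 0],
  [[0, 0, 0.75], [0, 0, 0], 0],
  [[0, 0, 0.75], [0, 0, 0], 0],
])

```text
time: 12.37
tool_pos: [0.5283, 0.0517, 0.0404]
ee_rot: [-3.141, -0.0, 1.71]
wrist_force: [0.4, 0.4, -9.4]
width: 0.0398
```

Run:
```python
from h import *
plan(.5282,.0529,.040,1.71,0)
snap('scene','s9.png',(280,130,480,280),4)
snap('top','t9.png',(110,170,310,270),4)
```

```text
t 12.37 pos [0.5283 0.0517 0.0404] rot [-3.1414e+00 -1.0000e-04  1.7098e+00] F [ 0.4  0.4 -9.4] w 0.0398
shift cm [0.12 0.   0.04] turn [ 0.  0. -0.]
```

View pics/s9.png

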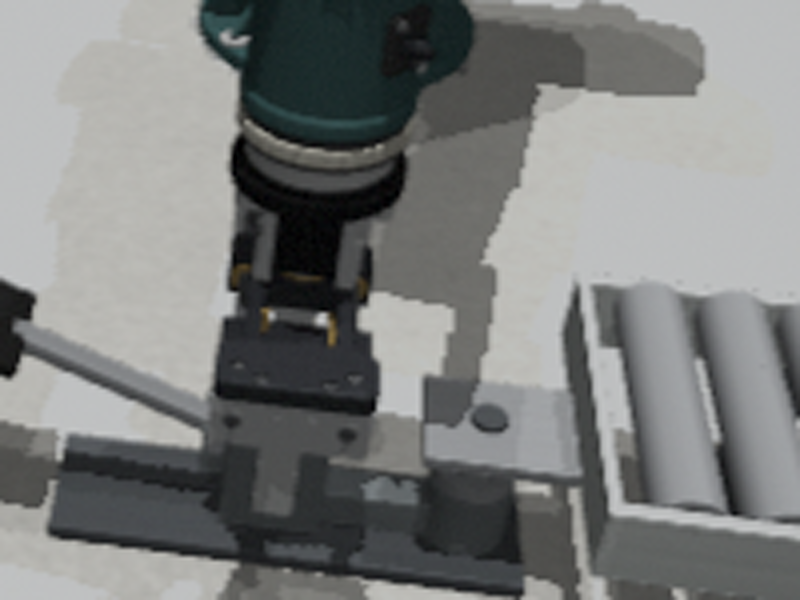

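View pics/t9.png

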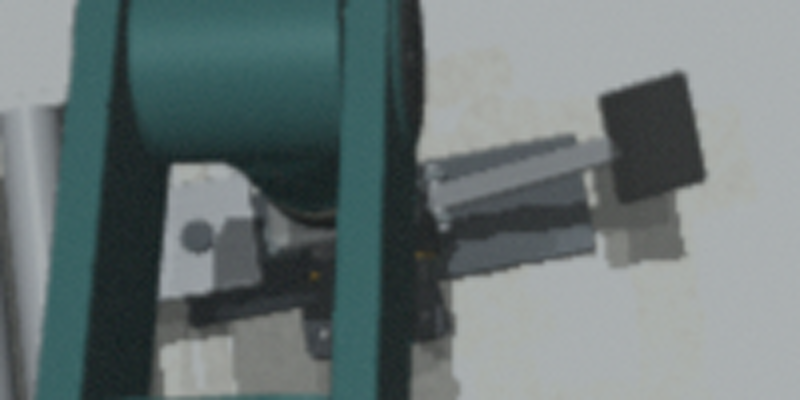

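The saddle sits under the pad but the jack is still carried (−9.4 N). I lower until it lands, then release.

Call:
apply_moves([
  [[0.1, 0, 0], [0, 0, 0], 0],
  [[0.1, 0, 0.05], [0, 0, 0], 0],
  [[0.1, 0, 0.1], [0, 0, 0], 0],
  [[0.1, 0, 0.1], [0, 0, 0], 0],
  [[0.1, 0, 0.15], [0, 0, 0], 0],
  [[0.1, 0, 0.15], [0, 0, 0], 0],
  [[0.1, 0, 0.15], [0, 0, 0], 0],
  [[0.1, 0, 0.15], [0, 0, 0], 0],
  [[0.1, 0, 0.15], [0, 0, 0], 0],
  [[0.1, 0, 0.15], [0, 0, 0], 0],
])

```text
time: 13.3
tool_pos: [0.5284, 0.0529, 0.0399]
ee_rot: [3.141, -0.0, 1.71]
wrist_force: [-4.0, 1.4, 2.7]
width: 0.0404
```

Call:
apply_moves([
  [[0, 0, 0], [0, 0, 0], 0.5],
  [[0, 0, 0], [0, 0, 0], 0.6],
  [[0, 0, 0], [0, 0, 0], 0.7],
  [[0, 0, 0], [0, 0, 0], 0.7],
  [[0, 0, 0], [0, 0, 0], 0.7],
  [[0, 0, 0], [0, 0, 0], 0.7],
  [[0, 0, -2], [0, 0, 0], 0.7],
  [[0, 0, -5], [0, 0, 0], 0.7],
  [[0, 0, -8], [0, 0, 0], 0.7],
  [[0, 0, -11], [0, 0, 0], 0.7],
])

```text
time: 14.13
tool_pos: [0.528, 0.0527, 0.1499]
ee_rot: [-3.141, -0.0, 1.71]
wrist_force: [0.8, 0.0, 0.5]
width: 0.0657
```

Run:
```python
from h import *
a=1.71; b=np.array([.5284,.0529])-.155*np.array([np.cos(a),np.sin(a)]); print(b)
plan(b[0],b[1],.17,a,0)
```

```text
[ 0.54990695 -0.10060065]
t 14.13 pos [0.528  0.0527 0.1499] rot [-3.1410e+00 -1.0000e-04  1.7098e+00] F [0.8 0.  0.5] w 0.0657
shift cm [-15.48   0.05  -2.01] turn [ 0.  0. -0.]
```

Call:
apply_moves([
  [[0, 0, -2], [0, 0, 0], 0.2],
  [[-2, 0, -2], [0, 0, 0], 0],
  [[-5, 0, -2], [0, 0, 0], 0],
  [[-8, 0, -2], [0, 0, 0], 0],
  [[-11, 0, -2], [0, 0, 0], 0],
  [[-14, 0, -2], [0, 0, 0], 0],
  [[-15.5, 0, -2], [0, 0, 0], 0],
  [[-15.5, 0, -2], [0, 0, 0], 0],
  [[-15.5, 0, -2], [0, 0, 0], 0],
  [[-15.5, 0, -2], [0, 0, 0], 0],
])

```text
time: 14.97
tool_pos: [0.5497, -0.0995, 0.1689]
ee_rot: [-3.142, -0.001, 1.711]
wrist_force: [-0.4, 0.3, -0.1]
width: 0.0025
```

Run:
```python
from h import *
plan(.5499,-.1006,.131,1.71,0)
snap('scene','s10.png',(220,120,460,280),3.3)
snap('top','t10.png',(110,160,310,280),4)
```

```text
t 14.97 pos [ 0.5497 -0.0995  0.1689] rot [-3.1416e+00 -1.2000e-03  1.7106e+00] F [-0.4  0.3 -0.1] w 0.0025
shift cm [-0.11  0.01  3.79] turn [ 0.    -0.     0.001]
```

View pics/s10.png

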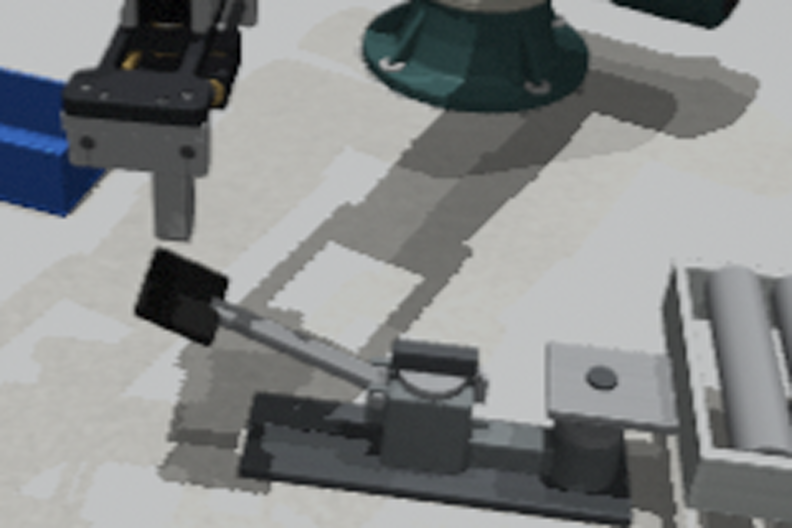

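View pics/t10.png

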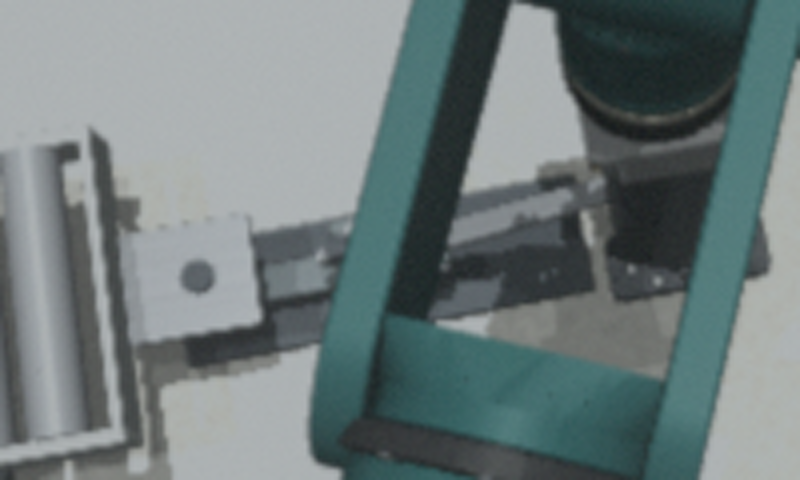

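Run:
```python
from h import *
ax=np.array([np.cos(1.71),np.sin(1.71)]);pe=np.array([ax[1],-ax[0]])
b=np.array([.5284,.0529])
for z in(.01,):
  P=[list(b+ax*x+pe*y)+[z] for x,y in((.125,.035),(-.11,.035),(-.11,-.035))]
  print((proj('scene',P)-[220,120])*3.3)
  s=b+.095*ax; print(s, (proj('scene',[[s[0],s[1],.083]])-[220,120])*3.3,(proj('top',[[s[0],s[1],.083]])-[110,160])*4)
```

```text
[[634.39571834 520.07493775]
 [237.72889748 467.08492125]
 [254.67449373 389.76769357]]
[0.51521832 0.14698105] [[601.3736164  382.27179761]] [[199.38142993 275.58422013]]
```

The predicted plate corners match the image within about 2 px, and the saddle is centred under the boss (601,378). Time for the first stroke.

Call:
apply_moves([
  [[-0.1, 0, 2], [0, 0, 0], 0],
  [[-0.1, 0, 3.2], [0, 0, 0], 0],
  [[-0.1, 0, 4.4], [0, 0, 0], 0],
  [[-0.1, 0, 5.6], [0, 0, 0], 0],
  [[-0.1, 0, 6.8], [0, 0, 0], 0],
  [[-0.1, 0, 8], [0, 0, 0], 0],
  [[-0.1, 0, 9.2], [0, 0, 0], 0],
  [[-0.1, 0, 10.2], [0, 0, 0], 0],
  [[-0.1, 0, 11.2], [0, 0, 0], 0],
  [[-0.1, 0, 11.8], [0, 0, 0], 0],
])

```text
time: 15.9
tool_pos: [0.5501, -0.1004, 0.0507]
ee_rot: [3.141, -0.003, 1.71]
wrist_force: [-0.6, 3.2, 7.8]
width: 0.0003
```

Run:
```python
from h import *
plan(.5499,-.1006,.045,1.71,0)
snap('scene','s11.png',(220,120,460,280),3.3)
```

```text
t 15.9 pos [ 0.5501 -0.1004  0.0507] rot [ 3.1406 -0.0034  1.7095] F [-0.6  3.2  7.8] w 0.0003
shift cm [-0.02 -0.02  0.57] turn [ 0.  0. -0.]
```

View pics/s11.png

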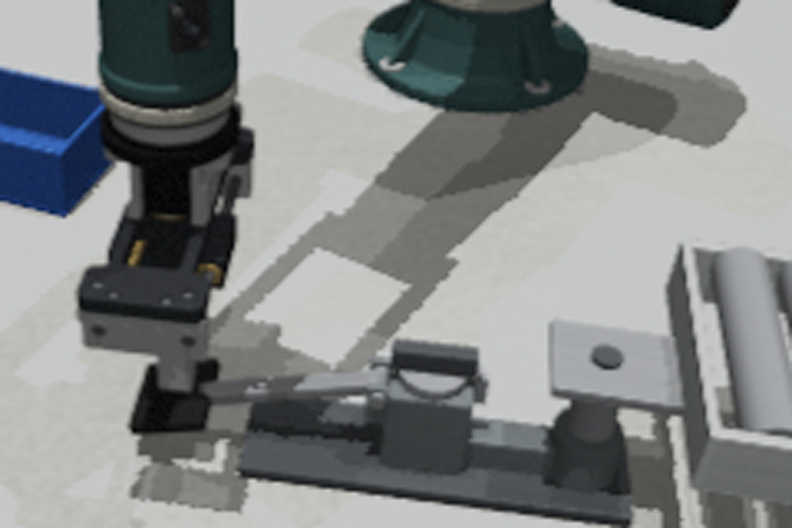

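The track is rising: the boss is at (606,356), up 22 px. I finish the stroke.

Call:
apply_moves([
  [[0, 0, 0.15], [0, 0, 0], 0],
  [[0, 0, 0.3], [0, 0, 0], 0],
  [[0, 0, 0.4], [0, 0, 0], 0],
  [[0, 0, 0.5], [0, 0, 0], 0],
  [[0, 0, 0.55], [0, 0, 0], 0],
  [[0, 0, 0.55], [0, 0, 0], 0],
  [[0, 0, 0.55], [0, 0, 0], 0],
  [[0, 0, 0.55], [0, 0, 0], 0],
  [[0, 0, 0.55], [0, 0, 0], 0],
  [[0, 0, 0.55], [0, 0, 0], 0],
])

```text
time: 16.78
tool_pos: [0.5503, -0.1004, 0.0462]
ee_rot: [3.14, -0.003, 1.71]
wrist_force: [-1.2, 1.4, 7.5]
width: 0.0001
```

Call:
apply_moves([
  [[0, 0, 0.1], [0, 0, 0], 0],
  [[0, 0, 0.2], [0, 0, 0], 0],
  [[0, 0, 0.3], [0, 0, 0], 0],
  [[0, 0, 0.3], [0, 0, 0], 0],
  [[0, 0, 0.3], [0, 0, 0], 0],
  [[0, 0, 0.3], [0, 0, 0], 0],
  [[0, 0, 0.3], [0, 0, 0], 0],
  [[0, 0, 0.3], [0, 0, 0], 0],
  [[0, 0, 0.3], [0, 0, 0], 0],
  [[0, 0, 0.3], [0, 0, 0], 0],
])

```text
time: 17.62
tool_pos: [0.5504, -0.1003, 0.0444]
ee_rot: [3.14, -0.003, 1.71]
wrist_force: [-2.2, 3.3, 13.3]
width: 0.0005
```

Run:
```python
from h import *
plan(.5499,-.1006,.17,1.71,0)
snap('scene','s12.png',(220,120,460,280),3.3)
```

```text
t 17.62 pos [ 0.5504 -0.1003  0.0444] rot [ 3.1397e+00 -2.7000e-03  1.7100e+00] F [-2.2  3.3 13.3] w 0.0005
shift cm [ -0.02  -0.05 -12.56] turn [ 0. -0.  0.]
```

View pics/s12.png

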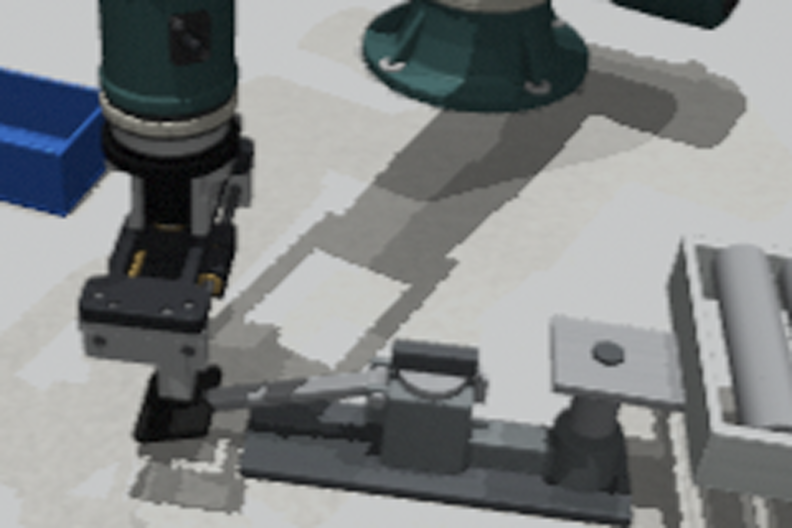

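At the stop: 13.3 N, boss at (608,352), jack not shifted. Now I let the handle all the way up.

Call:
apply_moves([
  [[0, 0, -1], [0, 0, 0], 0],
  [[0, 0, -2.3], [0, 0, 0], 0],
  [[0, 0, -3.6], [0, 0, 0], 0],
  [[0, 0, -5], [0, 0, 0], 0],
  [[0, 0, -6.4], [0, 0, 0], 0],
  [[0, 0, -7.8], [0, 0, 0], 0],
  [[0, 0, -9.2], [0, 0, 0], 0],
  [[0, 0, -10.5], [0, 0, 0], 0],
  [[0, 0, -11.8], [0, 0, 0], 0],
  [[0, 0, -12.5], [0, 0, 0], 0],
])

```text
time: 18.5
tool_pos: [0.5501, -0.1015, 0.1679]
ee_rot: [3.141, -0.001, 1.71]
wrist_force: [0.2, 0.0, -0.3]
width: 0.0006
```

Call:
apply_moves([
  [[0, 0, 0], [0, 0, 0], 0],
  [[0, 0, 0], [0, 0, 0], 0],
  [[0, 0, 0], [0, 0, 0], 0],
  [[0, 0, 0], [0, 0, 0], 0],
  [[0, 0, 0], [0, 0, 0], 0],
  [[0, 0, 0], [0, 0, 0], 0],
  [[0, 0, 0], [0, 0, 0], 0],
  [[0, 0, 0], [0, 0, 0], 0],
  [[0, 0, 0], [0, 0, 0], 0],
  [[0, 0, 0], [0, 0, 0], 0],
])

```text
time: 19.33
tool_pos: [0.5499, -0.1018, 0.1675]
ee_rot: [3.141, -0.0, 1.71]
wrist_force: [-0.5, -0.1, -0.8]
width: 0.0009
```

Run:
```python
from h import *
plan(.5499,-.1006,.045,1.71,0)
snap('scene','s13.png',(220,120,460,280),3.3)
```

```text
t 19.33 pos [ 0.5499 -0.1018  0.1675] rot [ 3.1414e+00 -1.0000e-04  1.7098e+00] F [-0.5 -0.1 -0.8] w 0.0009
shift cm [1.200e-01 1.000e-02 1.225e+01] turn [ 0.  0. -0.]
```

View pics/s13.png

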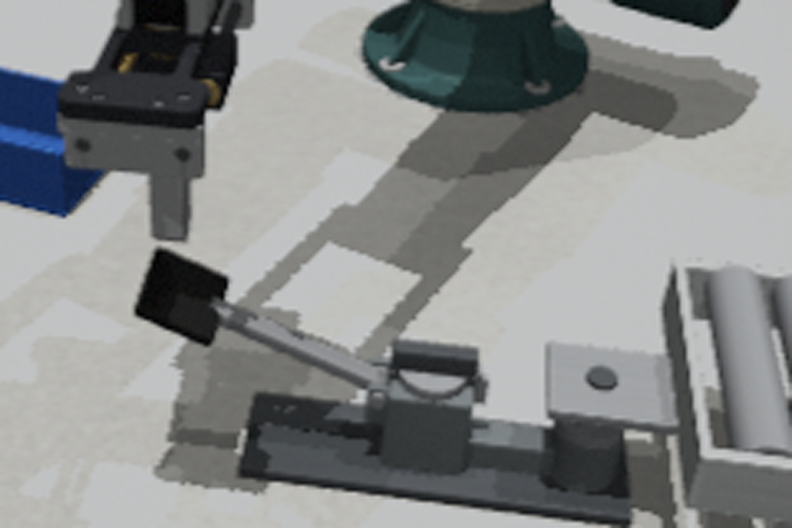

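The handle is fully up and nothing has shifted. Second press.

Call:
apply_moves([
  [[0.1, 0, 2], [0, 0, 0], 0],
  [[0.1, 0, 3.2], [0, 0, 0], 0],
  [[0.1, 0, 4.4], [0, 0, 0], 0],
  [[0.1, 0, 5.6], [0, 0, 0], 0],
  [[0.1, 0, 6.8], [0, 0, 0], 0],
  [[0.1, 0, 8], [0, 0, 0], 0],
  [[0.1, 0, 9.2], [0, 0, 0], 0],
  [[0.1, 0, 10.2], [0, 0, 0], 0],
  [[0.1, 0, 11.2], [0, 0, 0], 0],
  [[0.1, 0, 11.8], [0, 0, 0], 0],
])

```text
time: 20.22
tool_pos: [0.5499, -0.0993, 0.0492]
ee_rot: [3.141, -0.003, 1.71]
wrist_force: [-1.1, 2.2, 9.4]
width: 0.0006
```

Call:
apply_moves([
  [[0, 0, 0.2], [0, 0, 0], 0],
  [[0, 0, 0.4], [0, 0, 0], 0],
  [[0, 0, 0.6], [0, 0, 0], 0],
  [[0, 0, 0.7], [0, 0, 0], 0],
  [[0, 0, 0.8], [0, 0, 0], 0],
  [[0, 0, 0.8], [0, 0, 0], 0],
  [[0, 0, 0.8], [0, 0, 0], 0],
  [[0, 0, 0.8], [0, 0, 0], 0],
  [[0, 0, 0.8], [0, 0, 0], 0],
  [[0, 0, 0.8], [0, 0, 0], 0],
])

```text
time: 21.05
tool_pos: [0.5502, -0.0992, 0.0443]
ee_rot: [3.14, -0.003, 1.71]
wrist_force: [-5.3, 3.2, 16.6]
width: 0.0004
```

Run:
```python
from h import *
plan(.5499,-.1006,.045,1.71,0)
snap('scene','s14.png',(220,120,460,280),3.3)
```

```text
t 21.05 pos [ 0.5502 -0.0992  0.0443] rot [ 3.1398e+00 -2.7000e-03  1.7102e+00] F [-5.3  3.2 16.6] w 0.0004
shift cm [-0.13 -0.05 -0.07] turn [ 0. -0.  0.]
```

View pics/s14.png

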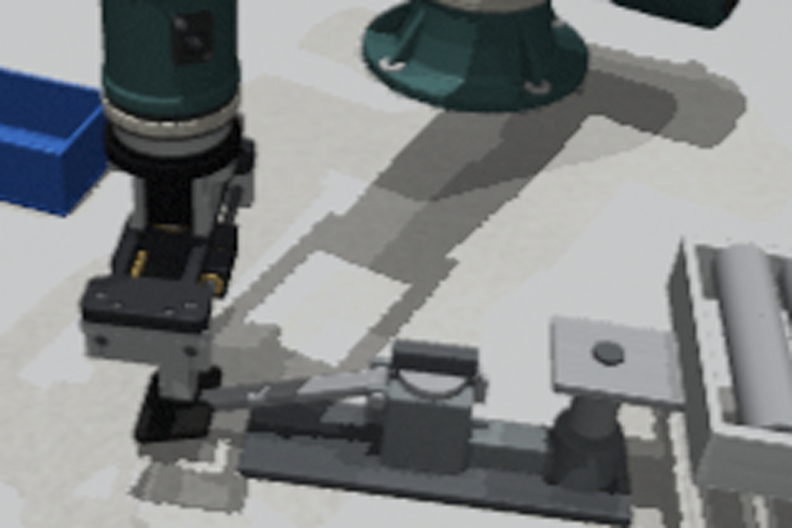

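The handle is at its stop with 16.6 N on it. The boss is at (608,352), so the track is raised, and the jack is flat with the ring locked. I hand in.

Run:
```python
from h import *
job.close_job()
```

```text
the job is handed in; nothing more can be done
```

I handed the job in at about 21 s of the 67 s allowed, with the gripper still holding the handle down. No verdict is reported.

- **Ring:** I turned it about 1.02 rad, until the gripper felt 0.17 N m of resistance. The pictures show the wing in line with the jack, pointing at the lug.
- **Placing:** I carried the jack about 7 mm off the table and set it down under the lift pad. From the gripper's pose, the saddle centre is about 1 mm from the lift point measured in the images. The two cameras agreed on that point to about 3 mm.
- **Strokes:** The first press reached the stop at 13 N. The handle then came fully up. The second press is at the stop again, with about 16.6 N on it.
- **Last picture:** The track is raised, the jack is flat and unshifted, and the ring is still in line with the lug.

I could not read the joint angles, the lift height or the saddle force directly; I judged those from the pictures and the wrist force. I planned the path clear of the tub, block and mug, but took no final picture showing all three. No check failed or disagreed.

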